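Load the bench marker, lower its guard and start it

ROBOT

A 6-joint arm with a two-finger parallel gripper is mounted at the origin on a cart in front of the work surface, level with it; the furniture and walls round the work are solid. World frame = base frame: x ahead of the robot, y to its left, z up, the work surface at z = 0. Lengths are in m, angles in rad, forces in N, time in s.
With the tool pointing down it reaches from about 0.375 to 0.825 m from the base axis. Payload 5.5 kg.
Tool frame: the origin (TCP) lies midway between the tips of the shut fingers; the grasp point (between the pads) lies 19 mm behind it; z points along the fingers, y is the line along which they close (so a half turn about z gives the same grasp; the last joint's range is limited). The gripper opens to 85 mm and grips with 20 to 120 N. Pads are 22 mm wide; open, the fingers measure 114 mm over their backs; the gripper's body (76 mm by 85 mm) begins 54 mm behind the grasp point. The pads swing forward as they close: fully open they stand 13 mm farther back than shut.
Start: joints at [1.319, 0.314, -0.047, 1.21, 0, 1.571], TCP at [0.149, 0.581, 0.197] pointing down, gripper open.
Joint ranges: [-2.67, 2.67], [-0.69, 1.73], [-1.03, 1.25], [-2.08, 2.16], [-1.42, 1.45], [-3.14, 3.14]. Speed limits (rad/s): [2.39, 2.39, 3.01, 3.14, 3.14, 3.14].

INTERFACE

Orientations are given as a unit quaternion [w, x, y, z].
In Python, from cell import ctrl, vision, job gives the robot as it stands.
- The arm moves only by the tool send_rows, never from a script. Its argument "deltas" is a list of rows, each an object with "linear": the shift along the tool's x, y, z each as a share of 0.04 m, from -1 to 1, a list of three; "turn": the turn, a rotation vector about the tool's x, y, z each as a share of 4 degrees, from -1 to 1, a list of three; "gripper": the opening, from -1 (shut) to 1 (fully open). In form: [{"linear": [x, y, z], "turn": [ax, ay, az], "gripper": gripper}, ...]. A call has 1 to 20 rows; each row shifts and turns the commanded pose from where the row before left it, along the tool's axes as they then stand; what a row does not reach is not made up. A row lasts 1/12 s, in which the tool goes at most 41.7 mm and 7.16 degrees, less where a joint would pass 70% of its speed; a pose out of reach is approached as far as the arm can. A call with a number of a shift or a turn outside -1 to 1 is refused whole. A call with a gripper value outside its range is refused whole. The fingers move at their own pace and stop on an object; "squeeze" is the grip in N (left out, the last holds). Time passes only in rows, so rows that do not move let the fingers close. It gives the time, the measured TCP pose, the force, the opening and the grip force at its end, in the units of the state.
- ctrl.sense(): the state, without advancing time (a new reading comes with each control period).
- vision.capture(name): name is "scene" or "top" or "wrist"; returns the picture (384x512x3 uint8, red, green, blue); there is no depth.
- vision.camera_model(name): a dict with "fx", "fy", "cx", "cy" (pixels), "cam_to_world" (4x4, takes a point from camera to world coordinates); the wrist camera has in their place "mount" (4x4, takes a point from camera to tool coordinates, whose origin is the TCP and whose axes are the flange's). Camera axes: x right, y up, looking along -z (the intrinsics and any distortion apply to the point x, -y, -z); pixel columns grow to the right and rows downward; lengths in m; the calibration is good to about 2 mm. A picture is of the moment at which its call begins: read the wrist's pose just before it. camera_model takes no time and is no camera call.
- job.hand_in(): hands the job in; it is judged then, once.
The state is a dict: "clock": time; "joint_pos": joint angles; "dq": joint speeds; "effort": joint torques, N m; "eef_pos": TCP position; "tcp_rot": TCP orientation; "contact_force": force on the tool from outside, world axes, zero at the start; "wrist_torque": the same for the moment, N m; "finger_gap": opening from 0.0 (shut) to 1.0 (fully open); "finger_force": force on a finger pad.
Only numpy, scipy, OpenCV 4.12 (cv2) and the standard library are available. Lean on these libraries where they do the work, as an engineer would, in place of code of your own. Each camera call takes 0.05 s, during which the arm holds its last target. There are 200 camera calls.

TASK

Lay the dark walnut strip flat in the marking machine's nest, between the two steel locators, and let go of it. Then lower the orange guard gently by its handle, without letting it drop, until it is fully shut, and only then press the green start button fully down and release it.

Things in the scene. Friction and masses are not known exactly. Their poses are not given: they have to be found in the camera images.
- walnut_strip: Dark walnut strip, 14 x 156 x 11 mm (x, y, z), loose on the bench; origin at the centre of its underside, long axis y, z up. A blue pry tool of similar length (18 x 150 x 8 mm) lies near it and is not needed.
- marker: Grey marking machine fixed on the bench, housing 200 x 280 mm, deck 40 mm high; origin at the centre of its underside, -x is its front (handle side of the closed guard), y along the nest, z up. On the deck: the guarded bed in the +y part, the control panel in the -y part. A guide rod with the parked marking head (up to 81 mm above the bench) stands 66 mm or more behind (+x of) the nest line.
- nest (a point): Centre of the nest's floor, 44 mm above the bench, axes as the machine's. The strip lies here along y. Nest 24 mm wide in x and 172 mm long in y inside two U-shaped steel locators 6 mm high, one at each end; each locator holds the last 24 mm or so of the nest, the middle 126 mm is open on both sides for fingers.
- guard (a joint): Angle of the transparent orange guard: 0 fully shut (down on its stop), grows as it opens, 1.65 fully open (upright). Hood 140 mm deep, 188 mm wide, 50 mm high, about 0.3 kg, on a friction hinge: it stays where it is when nearly upright but falls shut by itself when let go below about 0.8 rad.
- guard_handle (a point): Centre of the guard's handle, a round black bar 12 mm thick, 96 mm long along the machine's y, held on two stalks at its ends, 44 mm off the guard's front face. It moves with the guard: above the hinge when the guard is open, in front of the machine and 68 mm above the bench when shut. Its axes turn with the guard.
- guard_hinge (a point): Point of the guard's hinge axis (along the machine's y) in the guard's middle plane, at the lower rear edge of the guard, 40 mm above the bench. The handle bar lies 184 mm in front of and 28 mm above it when shut, and circles round it as the guard opens.
- start (a joint): Travel of the start button: 0 released, 0.006 m fully down (spring, 5 N).
- start_top (a point): Centre of the top of the green start button, 32 mm in diameter, on the deck's control panel beside the guard; pressed straight down.

How it is judged:
On the way, in this order (a step that is already met when the one before it is completed fails the run):
1. the strip lies flat in the nest, let go, with the guard still open (x of walnut_strip in the frame of nest between -0.008 and 0.008 m and y of walnut_strip in the frame of nest between -0.012 and 0.012 m and z of walnut_strip in the frame of nest below 0.003 m and angle between the y axis of walnut_strip and the y axis of nest, either way round below 0.12 rad and contact force between the fingers and walnut_strip below 0.1 N and value of joint guard above 0.8 rad), for 0.2 s.
2. the guard is fully shut and at rest (value of joint guard below 0.025 rad and velocity of joint guard above -0.1 rad/s), for 0.2 s.
3. the start button is fully down with the guard shut (value of joint start above 0.005 m and value of joint guard below 0.025 rad), for 0.02 s.
At the end, for the whole second after the job is handed in: The strip rests flat in the nest (within 8 mm across, 12 mm along, 3 mm in height and 0.12 rad of the nest line), the guard is fully shut (under 0.025 rad) and the start button is released (under 1.5 mm down) (x of walnut_strip in the frame of nest between -0.008 and 0.008 m and y of walnut_strip in the frame of nest between -0.012 and 0.012 m and z of walnut_strip in the frame of nest below 0.003 m and angle between the y axis of walnut_strip and the y axis of nest, either way round below 0.12 rad and value of joint guard below 0.025 rad and value of joint start below 0.0015 m and linear speed of walnut_strip below 0.02 m/s); the robot touches nothing.
It fails at once if the guard drops or is slammed: over the last 0.25 rad it shuts faster than 1.5 rad/s (value of joint guard below 0.25 rad and velocity of joint guard below -1.5 rad/s).
It fails at once if the start button is pressed (over 3 mm) while the guard is open (over 0.06 rad) (value of joint start above 0.003 m and value of joint guard above 0.06 rad).
It also fails if it takes over 72 s, if anything falls off the work surface, if the arm or the gripper's body presses on something with over 40 N, if the wrist force passes 120 N, or if a joint passes its speed limit or range.

## Working session

There is one attempt and no reset: what is moved stays moved. The work goes in short steps, Python scripts to look and compute and a tool call to move; the robot and the scene stay as the last step left them, time stands still between calls to the robot, and variables do not carry over. Pictures are saved under pics/ and viewed, at most 10 in all, crops included, and the job is handed in when it is done.

Besides the shell and the picture viewer there is one more tool, called after "Call:" by a JSON object that holds its "api" and its "payload". send_rows: Moves the arm, as the interface text tells. Its arguments: {"type":"object","properties":{"deltas":{"type":"array"},"squeeze":{"type":"number"}},"required":["deltas"]}

```bash
mkdir -p pics
python3 - <<'E'
from cell import ctrl, vision
import cv2, numpy as np
np.set_printoptions(precision=4,suppress=True)
s=ctrl.sense(); print(s)
for n in ("top","scene"):
    im=vision.capture(n); cv2.imwrite(f"pics/{n}0.png",im[:,:,::-1]); np.save(f"pics/{n}0.npy",im)
for n in ("top","scene","wrist"): print(n,vision.camera_model(n))
E
```

```text
{'clock': 0.0, 'joint_pos': array([ 1.319 ,  0.3142, -0.0481,  1.2102,  0.    ,  1.5708]), 'dq': array([-0.0013, -0.0012,  0.0006, -0.0007,  0.0012,  0.0001]), 'effort': array([ -0.0002, -53.9593,  33.9749,   0.0194,   0.0003,   0.    ]), 'eef_pos': array([0.1493, 0.5805, 0.1961]), 'tcp_rot': array([-0.0001,  0.1256,  0.9921, -0.0008]), 'contact_force': array([ 0.9142, -0.048 , -0.2263]), 'wrist_torque': array([-0.0334, -0.0291, -0.0636]), 'finger_force': 0.0, 'finger_gap': 1.0014311384261685}
top {'fx': 366.1378543613201, 'fy': 366.1378543613201, 'cx': 257.13816792333574, 'cy': 186.40300991476244, 'cam_to_world': array([[-0.0259,  0.9904, -0.1354,  0.4029],
       [-0.9997, -0.0252,  0.0072, -0.0836],
       [ 0.0037,  0.1356,  0.9908,  0.9946],
       [ 0.    ,  0.    ,  0.    ,  1.    ]])}
scene {'fx': 395.4003286395228, 'fy': 395.4003286395228, 'cx': 254.93008092593485, 'cy': 190.19146178671096, 'cam_to_world': array([[-0.7277,  0.5137, -0.4545,  0.1343],
       [-0.6857, -0.5267,  0.5024,  0.3228],
       [ 0.0187,  0.6773,  0.7355,  0.701 ],
       [ 0.    ,  0.    ,  0.    ,  1.    ]])}
wrist {'fx': 302.66498250885064, 'fy': 302.66498250885064, 'cx': 260.57006171006145, 'cy': 189.60383393810366, 'mount': array([[-0.0009,  0.948 ,  0.3181,  0.0817],
       [ 1.    ,  0.0005,  0.0013, -0.0004],
       [ 0.0011,  0.3181, -0.948 , -0.1766],
       [ 0.    ,  0.    ,  0.    ,  1.    ]])}
```

View pics/top0.png

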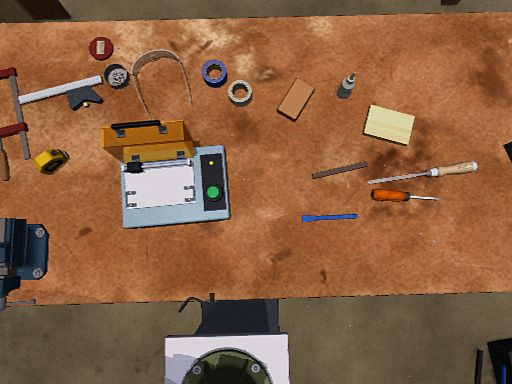

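View pics/scene0.png

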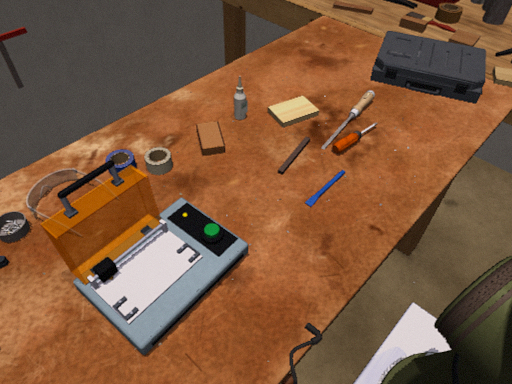

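The top view shows the strip at about (340,170), the blue tool at (330,217), the machine housing at about (121..229, 147..227), and the green button at (213,192). The guard is upright with its handle at (135,126). In the scene view the strip is at (294,155), the button at (212,231), and the locators at about (125,305) and (187,247).

```bash
cat > h.py <<'E'
import numpy as np, cv2
from scipy.spatial.transform import Rotation as R
from cell import ctrl, vision, job
np.set_printoptions(precision=4,suppress=True)
def tool(s):
    q=s['tcp_rot']; T=np.eye(4); T[:3,:3]=R.from_quat([q[1],q[2],q[3],q[0]]).as_matrix(); T[:3,3]=s['eef_pos']; return T
def cam(n,s=None):
    m=vision.camera_model(n); return m,(m['cam_to_world'] if n!='wrist' else tool(s)@m['mount'])
def ray(n,uv,s=None):
    m,T=cam(n,s); uv=np.atleast_2d(uv).astype(float)
    d=np.c_[(uv[:,0]-m['cx'])/m['fx'],-(uv[:,1]-m['cy'])/m['fy'],-np.ones(len(uv))]
    return T[:3,3],d@T[:3,:3].T
def plane(n,uv,z,s=None):
    o,d=ray(n,uv,s); return o+d*((z-o[2])/d[:,2])[:,None]
def two(n1,a,n2,b,s1=None,s2=None):
    o1,d1=ray(n1,a,s1);o2,d2=ray(n2,b,s2);d1=d1[0];d2=d2[0]
    t=np.linalg.lstsq(np.c_[d1,-d2],o2-o1,rcond=None)[0]
    p,q=o1+t[0]*d1,o2+t[1]*d2; return (p+q)/2,np.linalg.norm(p-q)
def blob(mask,box):
    m=np.zeros(mask.shape,np.uint8); u0,v0,u1,v1=box; m[v0:v1,u0:u1]=mask[v0:v1,u0:u1]
    n,l,st,c=cv2.connectedComponentsWithStats(m); i=1+np.argmax(st[1:,4])
    cs,_=cv2.findContours((l==i).astype(np.uint8),0,1)
    return c[i],st[i,4],cv2.minAreaRect(cs[0]),l==i
E
python3 - <<'E'
from h import *
t=np.load('pics/top0.npy'); s=np.load('pics/scene0.npy')
f=lambda im:cv2.cvtColor(im,cv2.COLOR_RGB2HSV)
T,S=f(t),f(s)
# strip: dark compared with bench
for n,im,H,box in (('top',t,T,(305,155,372,185)),('scene',s,S,(274,132,314,178))):
    c,a,r,_=blob((im.sum(2)<260).astype(np.uint8),box); p=cv2.boxPoints(r)
    print(n,'strip',c,a,r, plane(n,[c],.009)[0]); q=plane(n,p,.011); print(q)
G=lambda im,H:((H[...,0]>45)&(H[...,0]<85)&(H[...,1]>150)&(H[...,2]>70)).astype(np.uint8)
ct,a,r,_=blob(G(t,T),(195,170,230,210)); cs,a2,r2,_=blob(G(s,S),(195,215,230,250))
print('btn',ct,a,r,cs,a2,r2,two('top',ct,'scene',cs),plane('top',[ct],.055))
# housing: blue-grey
m=((H:=T)[...,0]>90)&(T[...,0]<115)&(T[...,1]>30)&(T[...,2]>110)
c,a,r,_=blob(m.astype(np.uint8),(110,135,240,235)); print('house',r); print(plane('top',cv2.boxPoints(r),.04))
k=cv2.resize(t[90:240,90:240],None,fx=4,fy=4,interpolation=cv2.INTER_CUBIC);cv2.imwrite('pics/topcrop.png',k[:,:,::-1])
E
```

```text
top strip [348.1242 169.9743] 467 ((341.0, 167.5), (25.0, 60.0), 90.0) [ 0.5766 -0.3408  0.009 ]
[[ 0.6205 -0.2408  0.011 ]
 [ 0.6164 -0.4057  0.011 ]
 [ 0.547  -0.4009  0.011 ]
 [ 0.5512 -0.2376  0.011 ]]
scene strip [297.5718 150.2176] 432 ((297.50006103515625, 153.50001525878906), (21.913463592529297, 52.32398986816406), 26.56505012512207) [ 0.5796 -0.3323  0.009 ]
[[ 0.5653 -0.2297  0.011 ]
 [ 0.6413 -0.416   0.011 ]
 [ 0.5759 -0.4203  0.011 ]
 [ 0.509  -0.2376  0.011 ]]
btn [212.4237 191.6017] 118 ((212.5, 191.5), (11.0, 11.0), 90.0) [211.1962 228.9367] 158 ((211.300048828125, 228.9000244140625), (13.86362075805664, 12.969194412231445), 26.56505012512207) (array([0.5198, 0.0246, 0.0616]), np.float64(9.442736741991273e-05)) [[0.5207 0.0254 0.055 ]]
house ((172.95645141601562, 186.0353240966797), (73.7391586303711, 106.93733978271484), 84.64418029785156)
[[ 0.6289  0.2817  0.04  ]
 [ 0.6491 -0.0016  0.04  ]
 [ 0.4529 -0.0169  0.04  ]
 [ 0.4342  0.2589  0.04  ]]
```

View pics/topcrop.png

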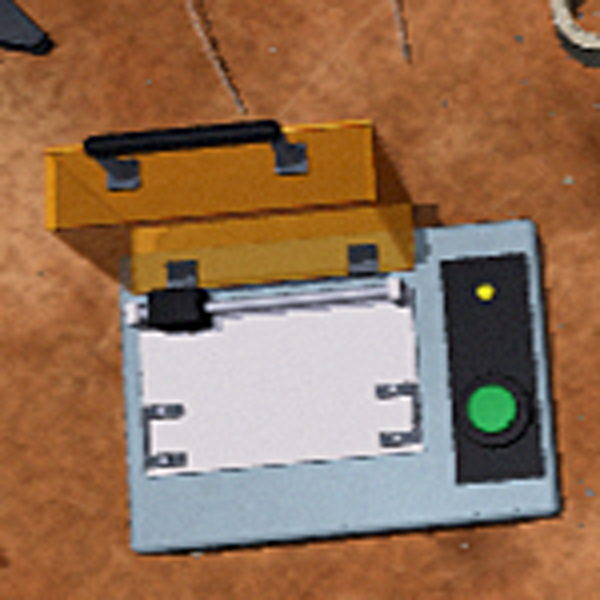

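The crop shows the locator U's: the left one at crop (147..185, 408..465), the right one at (378..417, 388..442). The guard is upright behind them and the button is at (493,408). The machine is yawed about +0.07 rad and the nest is near (0.51, 0.16). I'll turn the tool, then fly to a viewpoint over the nest.

Call:
{"api": "send_rows", "payload": {"deltas": [{"linear":[0,0,0],"turn":[0,0,0.99],"gripper":1},{"linear":[0,0,0],"turn":[0,0,0.99],"gripper":1},{"linear":[0,0,0],"turn":[0,0,0.99],"gripper":1},{"linear":[0,0,0],"turn":[0,0,0.99],"gripper":1},{"linear":[0,0,0],"turn":[0,0,0.99],"gripper":1},{"linear":[0,0,0],"turn":[0,0,0.99],"gripper":1},{"linear":[0,0,0],"turn":[0,0,0.99],"gripper":1},{"linear":[0,0,0],"turn":[0,0,0.99],"gripper":1},{"linear":[0,0,0],"turn":[0,0,0.99],"gripper":1},{"linear":[0,0,0],"turn":[0,0,0.99],"gripper":1},{"linear":[0,0,0],"turn":[0,0,0.99],"gripper":1},{"linear":[0,0,0],"turn":[0,0,0.99],"gripper":1},{"linear":[0,0,0],"turn":[0,0,0.99],"gripper":1},{"linear":[0,0,0],"turn":[0,0,0.99],"gripper":1},{"linear":[0,0,0],"turn":[0,0,0.99],"gripper":1},{"linear":[0,0,0],"turn":[0,0,0.99],"gripper":1}]}}

```text
clock: 1.43
eef_pos: [0.1494, 0.5807, 0.1964]
tcp_rot: [0.0, 0.629, 0.777, -0.001]
contact_force: [-0.4, 0.5, 0.1]
finger_gap: 0.998
finger_force: 0.0
```

Call:
{"api": "send_rows", "payload": {"deltas": [{"linear":[-0.71,0.33,0],"turn":[0,0,0],"gripper":1},{"linear":[-0.71,0.33,0],"turn":[0,0,0],"gripper":1},{"linear":[-0.71,0.33,0],"turn":[0,0,0],"gripper":1},{"linear":[-0.71,0.33,0],"turn":[0,0,0],"gripper":1},{"linear":[-0.71,0.33,0],"turn":[0,0,0],"gripper":1},{"linear":[-0.71,0.33,0],"turn":[0,0,0],"gripper":1},{"linear":[-0.71,0.33,0],"turn":[0,0,0],"gripper":1},{"linear":[-0.71,0.33,0],"turn":[0,0,0],"gripper":1},{"linear":[-0.71,0.33,0],"turn":[0,0,0],"gripper":1},{"linear":[-0.71,0.33,0],"turn":[0,0,0],"gripper":1},{"linear":[-0.71,0.33,0],"turn":[0,0,0],"gripper":1},{"linear":[-0.71,0.33,0],"turn":[0,0,0],"gripper":1},{"linear":[-0.71,0.33,0],"turn":[0,0,0],"gripper":1},{"linear":[-0.71,0.33,0],"turn":[0,0,0],"gripper":1},{"linear":[-0.71,0.33,0],"turn":[0,0,0],"gripper":1},{"linear":[-0.71,0.33,0],"turn":[0,0,0],"gripper":1},{"linear":[0,0,0],"turn":[0,0,0],"gripper":1},{"linear":[0,0,0],"turn":[0,0,0],"gripper":1}]}}

```text
clock: 2.93
eef_pos: [0.4523, 0.1804, 0.1966]
tcp_rot: [-0.0, 0.629, 0.777, -0.0]
contact_force: [-1.0, 0.5, 1.5]
finger_gap: 0.996
finger_force: 0.0
```

Run:
```python
from h import *
import pickle
s=ctrl.sense(); im=vision.capture('wrist'); np.save('pics/w1.npy',im); pickle.dump(s,open('pics/w1.pkl','wb')); print(s['eef_pos'],tool(s)[:3,:3],s['joint_pos'])
cv2.imwrite('pics/w1.png',cv2.resize(im,None,fx=1.5,fy=1.5)[:,:,::-1])
```

```text
[0.4523 0.1804 0.1966] [[-0.2084  0.978  -0.0009]
 [ 0.978   0.2084 -0.0001]
 [ 0.0001 -0.0009 -1.    ]] [ 0.3794  0.1025 -0.311   1.1582  0.0002  1.7403]
```

View pics/w1.png

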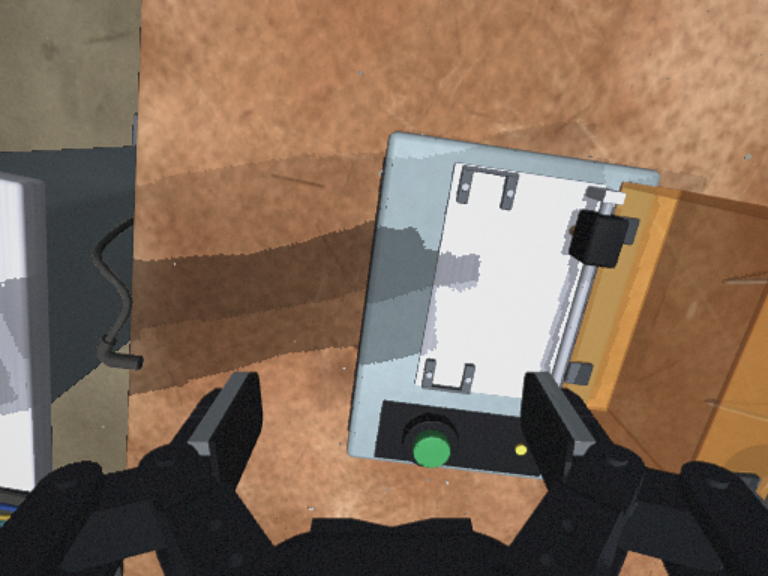

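The wrist view shows the far locator at (459..517, 167..210), the near one at (422..475, 358..392), and the button top at (432,449), in 1.5x pixels. I'll measure these by mask.

Run:
```python
from h import *
import pickle
s=pickle.load(open('pics/w1.pkl','rb')); im=np.load('pics/w1.npy'); H=cv2.cvtColor(im,cv2.COLOR_RGB2HSV)
d=(im.sum(2)<390).astype(np.uint8)
C=[]
for box in ((300,106,350,145),(278,234,320,264)):
    c,a,r,m=blob(d,box); p=plane('wrist',cv2.boxPoints(r),.049,s); print(a,r,'\n',p,p.mean(0)); C.append(p.mean(0))
    e=np.linalg.norm(np.diff(p,axis=0),axis=1); print(e)
C=np.array(C); v=C[0]-C[1]; print('nest',C.mean(0),'yaw',np.arctan2(-v[0],v[1]),'len',np.linalg.norm(v))
g=((H[...,0]>45)&(H[...,0]<85)&(H[...,1]>120)&(H[...,2]>100)).astype(np.uint8)
c,a,r,_=blob(g,(260,275,320,320)); print('btn',c,a,r,plane('wrist',[c],.060,s), two('wrist',c,'top',(212.42,191.6),s), two('wrist',c,'scene',(211.2,228.9),s))
```

```text
443 ((324.74993896484375, 124.24999237060547), (39.1737174987793, 26.30437469482422), 8.130102157592773) 
 [[0.4896 0.2233 0.049 ]
 [0.4866 0.2501 0.049 ]
 [0.5276 0.2531 0.049 ]
 [0.5317 0.2262 0.049 ]] [0.5089 0.2382 0.049 ]
[0.027  0.0411 0.0272]
331 ((298.4000244140625, 250.30001831054688), (33.861480712890625, 20.34169578552246), 7.125016689300537) 
 [[0.4997 0.0716 0.049 ]
 [0.4964 0.099  0.049 ]
 [0.5372 0.1019 0.049 ]
 [0.5415 0.0744 0.049 ]] [0.5187 0.0868 0.049 ]
[0.0276 0.0408 0.0278]
nest [0.5138 0.1625 0.049 ] yaw 0.06494990656051391 len 0.15175575097837452
btn [287.3333 300.8601] 393 ((287.35296630859375, 300.91180419921875), (19.887920379638672, 24.01102638244629), 75.96376037597656) [[0.5199 0.0208 0.06  ]] (array([0.5191, 0.0243, 0.0645]), np.float64(0.000817574128025882)) (array([0.5179, 0.0259, 0.0658]), np.float64(0.0012598885707154996))
```

Call:
{"api": "send_rows", "payload": {"deltas": [{"linear":[-0.65,-0.24,0],"turn":[0,0,0],"gripper":1},{"linear":[-0.65,-0.24,0],"turn":[0,0,0],"gripper":1},{"linear":[-0.65,-0.24,0],"turn":[0,0,0],"gripper":1},{"linear":[-0.65,-0.24,0],"turn":[0,0,0],"gripper":1},{"linear":[-0.65,-0.24,0],"turn":[0,0,0],"gripper":1},{"linear":[-0.65,-0.24,0],"turn":[0,0,0],"gripper":1},{"linear":[-0.65,-0.24,0],"turn":[0,0,0],"gripper":1},{"linear":[-0.65,-0.24,0],"turn":[0,0,0],"gripper":1},{"linear":[-0.77,0.24,0.12],"turn":[0,0,0],"gripper":1},{"linear":[-0.77,0.24,0.12],"turn":[0,0,0],"gripper":1},{"linear":[-0.77,0.24,0.12],"turn":[0,0,0],"gripper":1},{"linear":[-0.77,0.24,0.12],"turn":[0,0,0],"gripper":1},{"linear":[-0.77,0.24,0.12],"turn":[0,0,0],"gripper":1},{"linear":[-0.77,0.24,0.12],"turn":[0,0,0],"gripper":1},{"linear":[-0.77,0.24,0.12],"turn":[0,0,0],"gripper":1},{"linear":[-0.77,0.24,0.12],"turn":[0,0,0],"gripper":1},{"linear":[-0.77,0.24,0.12],"turn":[0,0,0],"gripper":1},{"linear":[-0.77,0.24,0.12],"turn":[0,0,0],"gripper":1},{"linear":[0,0,0],"turn":[0,0,0],"gripper":1},{"linear":[0,0,0],"turn":[0,0,0],"gripper":1}]}}

```text
clock: 4.65
eef_pos: [0.5803, -0.3179, 0.1474]
tcp_rot: [-0.001, 0.628, 0.778, 0.0]
contact_force: [-0.3, 0.6, 0.1]
finger_gap: 0.998
finger_force: 0.0
```

Run:
```python
from h import *
import pickle
s=ctrl.sense(); im=vision.capture('wrist'); np.save('pics/w2.npy',im); pickle.dump(s,open('pics/w2.pkl','wb')); print(s['eef_pos'],s['joint_pos'])
cv2.imwrite('pics/w2.png',cv2.resize(im,None,fx=1.5,fy=1.5)[:,:,::-1])
print(im[170:300:8,256].tolist())
```

```text
[ 0.5803 -0.3179  0.1474] [-0.5013  0.4536  0.042   1.1615  0.0004  0.856 ]
[[78, 70, 66], [100, 87, 81], [99, 87, 81], [94, 84, 80], [100, 90, 83], [100, 91, 84], [100, 89, 85], [95, 84, 81], [96, 85, 81], [118, 85, 61], [136, 93, 64], [142, 97, 66], [140, 93, 62], [143, 97, 64], [147, 103, 72], [171, 121, 85], [180, 130, 91]]
```

View pics/w2.png

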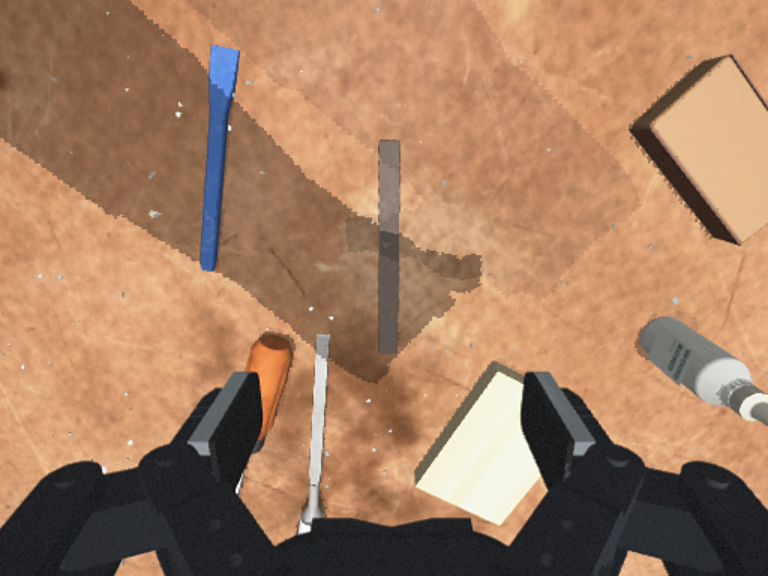

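The strip lies vertically at columns 379–400 and rows 140–353 (1.5x pixels). The yellow block, the orange screwdriver and the chisel are near the tool's −x side.

Run:
```python
from h import *
import pickle
s=pickle.load(open('pics/w2.pkl','rb')); im=np.load('pics/w2.npy'); H=cv2.cvtColor(im,cv2.COLOR_RGB2HSV)
m=((H[...,1]<75)).astype(np.uint8)
c,a,r,b=blob(m,(240,85,280,245)); print(a,r); p=plane('wrist',cv2.boxPoints(r),.011,s); print(p); C=p.mean(0)
P=plane('wrist',np.argwhere(b)[:,::-1],.011,s)[:,:2]; w,V=np.linalg.eigh(np.cov(P.T)); v=V[:,1]*np.sign(V[1,1]); print('yaw',np.arctan2(-v[0],v[1]),P.mean(0),C)
d=C-s['eef_pos']; print('tool delta',tool(s)[:3,:3].T@d, 'len',[np.linalg.norm(p[i]-p[(i+1)%4]) for i in range(4)])
```

```text
1794 ((259.5, 164.5), (141.0, 13.0), 90.0)
[[ 0.5566 -0.2455  0.011 ]
 [ 0.5691 -0.2428  0.011 ]
 [ 0.6026 -0.3935  0.011 ]
 [ 0.588  -0.3967  0.011 ]]
yaw 0.20472360509460044 [ 0.5771 -0.3138] [ 0.5791 -0.3196  0.011 ]
tool delta [-0.0017 -0.0014  0.1364] len [np.float64(0.012827275177628165), np.float64(0.15441957368953133), np.float64(0.014928870814635724), np.float64(0.15443029802727443)]
```

Call:
{"api": "send_rows", "payload": {"deltas": [{"linear":[-0.04,-0.035,0.5],"turn":[0,0,0],"gripper":1},{"linear":[0,0,0.5],"turn":[0,0,0],"gripper":1},{"linear":[0,0,0.5],"turn":[0,0,0],"gripper":1},{"linear":[0,0,0.5],"turn":[0,0,0],"gripper":1},{"linear":[0,0,0.5],"turn":[0,0,0],"gripper":1},{"linear":[0,0,0.4],"turn":[0,0,0],"gripper":1},{"linear":[0,0,0.3],"turn":[0,0,0],"gripper":1},{"linear":[0,0,0.25],"turn":[0,0,0],"gripper":1},{"linear":[0,0,0.12],"turn":[0,0,0],"gripper":1},{"linear":[0,0,0],"turn":[0,0,0],"gripper":1},{"linear":[0,0,0],"turn":[0,0,0],"gripper":-1},{"linear":[0,0,0],"turn":[0,0,0],"gripper":-1},{"linear":[0,0,0],"turn":[0,0,0],"gripper":-1},{"linear":[0,0,0],"turn":[0,0,0],"gripper":-1},{"linear":[0,0,0],"turn":[0,0,0],"gripper":-1},{"linear":[0,0,0],"turn":[0,0,0],"gripper":-1},{"linear":[0,0,0],"turn":[0,0,0],"gripper":-1},{"linear":[0,0,0],"turn":[0,0,0],"gripper":-1},{"linear":[0,0,0],"turn":[0,0,0],"gripper":-1}], "squeeze": 40}}

```text
clock: 6.28
eef_pos: [0.5789, -0.3205, 0.0062]
tcp_rot: [-0.0, 0.628, 0.778, -0.0]
contact_force: [-0.2, 0.5, 0.1]
finger_gap: 0.0
finger_force: 0.0
```

The gripper shut fully, so it missed the strip. I'll open, rise and look.

Call:
{"api": "send_rows", "payload": {"deltas": [{"linear":[0,0,-0.4],"turn":[0,0,0],"gripper":0},{"linear":[0,0,-0.6],"turn":[0,0,0],"gripper":1},{"linear":[0,0,-0.6],"turn":[0,0,0],"gripper":1},{"linear":[0,0,-0.4],"turn":[0,0,0],"gripper":1},{"linear":[0,0,0],"turn":[0,0,0],"gripper":1},{"linear":[0,0,0],"turn":[0,0,0],"gripper":1}]}}

```text
clock: 6.78
eef_pos: [0.5798, -0.3209, 0.0871]
tcp_rot: [0.001, 0.628, 0.778, 0.0]
contact_force: [0.5, 0.2, -0.4]
finger_gap: 0.847
finger_force: 0.0
```

Run:
```python
from h import *
import pickle
s=ctrl.sense(); im=vision.capture('wrist'); np.save('pics/w3.npy',im); pickle.dump(s,open('pics/w3.pkl','wb')); print(s['eef_pos'],s['finger_gap'])
cv2.imwrite('pics/w3.png',cv2.resize(im,None,fx=1.5,fy=1.5)[:,:,::-1])
```

```text
[ 0.5798 -0.3209  0.0871] 0.8471619385171639
```

View pics/w3.png

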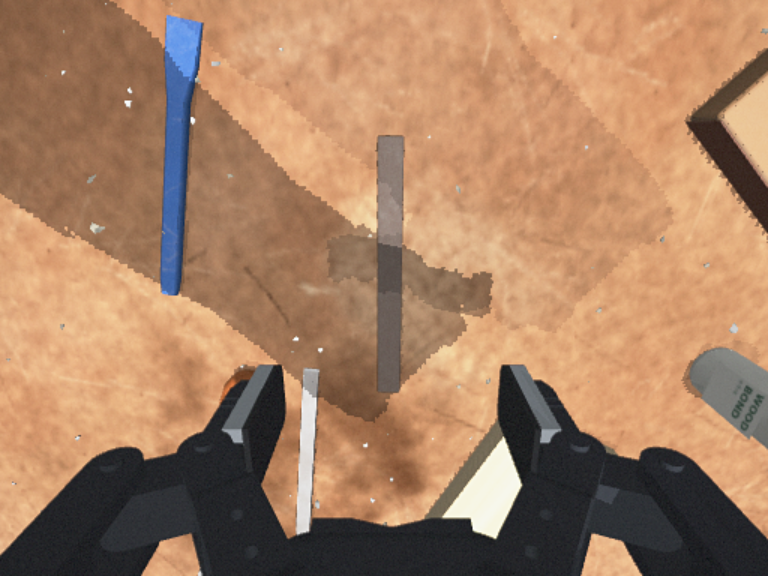

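The strip is unmoved at columns 377–403 and rows 135–392. The finger tips look shorter than the TCP implies, because they closed above the strip. I'll check by shutting the fingers and touching the bench softly beside the strip.

Call:
{"api": "send_rows", "payload": {"deltas": [{"linear":[0,-0.6,0],"turn":[0,0,0],"gripper":-1},{"linear":[0,-0.6,0],"turn":[0,0,0],"gripper":-1},{"linear":[0,0,0.5],"turn":[0,0,0],"gripper":-1},{"linear":[0,0,0.5],"turn":[0,0,0],"gripper":-1},{"linear":[0,0,0.4],"turn":[0,0,0],"gripper":-1},{"linear":[0,0,0.3],"turn":[0,0,0],"gripper":-1},{"linear":[0,0,0.2],"turn":[0,0,0],"gripper":-1},{"linear":[0,0,0],"turn":[0,0,0],"gripper":-1},{"linear":[0,0,0],"turn":[0,0,0],"gripper":-1}]}}

```text
clock: 7.58
eef_pos: [0.5317, -0.3303, 0.0096]
tcp_rot: [-0.001, 0.628, 0.778, -0.0]
contact_force: [0.9, -0.0, 0.2]
finger_gap: 0.003
finger_force: 0.0
```

Run:
```python
from h import *
s=ctrl.sense(); im=vision.capture('wrist'); print(s['eef_pos'],s['finger_gap'],s['contact_force'])
cv2.imwrite('pics/w4.png',cv2.resize(im,None,fx=1.5,fy=1.5)[:,:,::-1])
```

```text
[ 0.5317 -0.3303  0.0096] 0.0031515701778835376 [ 0.8561 -0.0118  0.1693]
```

View pics/w4.png

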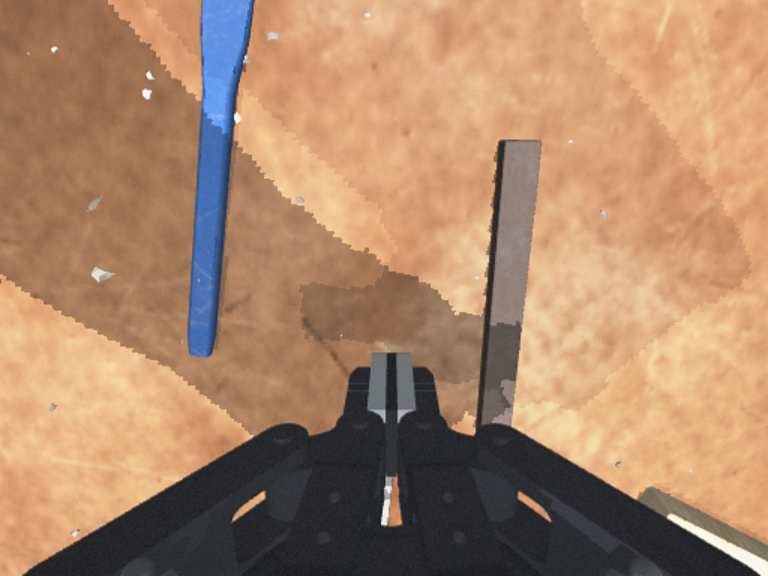

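The shut tips end at about row 352, and the bench is visible beyond them, so the fingers really do sit well above the bench at TCP z = 0.0096. I'll feel for the bench carefully.

Call:
{"api": "send_rows", "payload": {"deltas": [{"linear":[0,0,0.1],"turn":[0,0,0],"gripper":-1},{"linear":[0,0,0.1],"turn":[0,0,0],"gripper":-1},{"linear":[0,0,0.05],"turn":[0,0,0],"gripper":-1},{"linear":[0,0,0],"turn":[0,0,0],"gripper":-1},{"linear":[0,0,0],"turn":[0,0,0],"gripper":-1}]}}

```text
clock: 8.05
eef_pos: [0.5319, -0.3306, 0.0002]
tcp_rot: [-0.0, 0.628, 0.778, -0.0]
contact_force: [-0.0, 0.4, 0.1]
finger_gap: 0.001
finger_force: 0.0
```

Call:
{"api": "send_rows", "payload": {"deltas": [{"linear":[0,0,0.05],"turn":[0,0,0],"gripper":-1},{"linear":[0,0,0],"turn":[0,0,0],"gripper":-1},{"linear":[0,0,0],"turn":[0,0,0],"gripper":-1}]}}

```text
clock: 8.3
eef_pos: [0.532, -0.3306, -0.0018]
tcp_rot: [-0.0, 0.628, 0.778, 0.0]
contact_force: [-0.4, -0.4, 0.1]
finger_gap: 0.002
finger_force: 0.0
```

Call:
{"api": "send_rows", "payload": {"deltas": [{"linear":[0,0,0.1],"turn":[0,0,0],"gripper":-1},{"linear":[0,0,0],"turn":[0,0,0],"gripper":-1},{"linear":[0,0,0],"turn":[0,0,0],"gripper":-1}]}}

```text
clock: 8.55
eef_pos: [0.5317, -0.3305, -0.0062]
tcp_rot: [-0.0, 0.628, 0.778, -0.0]
contact_force: [-0.6, -0.1, -0.7]
finger_gap: 0.0
finger_force: 0.0
```

Call:
{"api": "send_rows", "payload": {"deltas": [{"linear":[0,0,0.1],"turn":[0,0,0],"gripper":-1},{"linear":[0,0,0],"turn":[0,0,0],"gripper":-1},{"linear":[0,0,0],"turn":[0,0,0],"gripper":-1}]}}

```text
clock: 8.8
eef_pos: [0.5318, -0.3305, -0.0101]
tcp_rot: [-0.0, 0.628, 0.778, -0.0]
contact_force: [-0.6, -0.3, 0.1]
finger_gap: 0.0
finger_force: 0.0
```

Call:
{"api": "send_rows", "payload": {"deltas": [{"linear":[0,0,0.075],"turn":[0,0,0],"gripper":-1},{"linear":[0,0,0],"turn":[0,0,0],"gripper":-1},{"linear":[0,0,0],"turn":[0,0,0],"gripper":-1}]}}

```text
clock: 9.05
eef_pos: [0.5318, -0.3305, -0.013]
tcp_rot: [-0.0, 0.628, 0.778, -0.0]
contact_force: [-0.8, -0.4, 0.1]
finger_gap: 0.003
finger_force: 0.0
```

Call:
{"api": "send_rows", "payload": {"deltas": [{"linear":[0,0,0.075],"turn":[0,0,0],"gripper":-1},{"linear":[0,0,0],"turn":[0,0,0],"gripper":-1},{"linear":[0,0,0],"turn":[0,0,0],"gripper":-1}]}}

```text
clock: 9.3
eef_pos: [0.5318, -0.3305, -0.016]
tcp_rot: [-0.0, 0.628, 0.778, -0.0]
contact_force: [0.6, 0.5, 0.5]
finger_gap: 0.002
finger_force: 0.0
```

Call:
{"api": "send_rows", "payload": {"deltas": [{"linear":[0,0,0.06],"turn":[0,0,0],"gripper":-1},{"linear":[0,0,0],"turn":[0,0,0],"gripper":-1},{"linear":[0,0,0],"turn":[0,0,0],"gripper":-1}]}}

```text
clock: 9.55
eef_pos: [0.5319, -0.3305, -0.0184]
tcp_rot: [-0.0, 0.628, 0.778, -0.0]
contact_force: [-0.3, 0.4, -0.5]
finger_gap: 0.002
finger_force: 0.0
```

Call:
{"api": "send_rows", "payload": {"deltas": [{"linear":[0,0,0.06],"turn":[0,0,0],"gripper":-1},{"linear":[0,0,0],"turn":[0,0,0],"gripper":-1},{"linear":[0,0,0],"turn":[0,0,0],"gripper":-1}]}}

```text
clock: 9.8
eef_pos: [0.5319, -0.3305, -0.0208]
tcp_rot: [-0.0, 0.628, 0.778, -0.0]
contact_force: [-0.0, -0.2, 0.4]
finger_gap: 0.001
finger_force: 0.0
```

Call:
{"api": "send_rows", "payload": {"deltas": [{"linear":[0,0,0.06],"turn":[0,0,0],"gripper":-1},{"linear":[0,0,0],"turn":[0,0,0],"gripper":-1},{"linear":[0,0,0],"turn":[0,0,0],"gripper":-1}]}}

```text
clock: 10.05
eef_pos: [0.5319, -0.3305, -0.0232]
tcp_rot: [-0.0, 0.628, 0.778, -0.0]
contact_force: [-0.3, -0.3, -0.7]
finger_gap: 0.001
finger_force: 0.0
```

Call:
{"api": "send_rows", "payload": {"deltas": [{"linear":[0,0,0.06],"turn":[0,0,0],"gripper":-1},{"linear":[0,0,0],"turn":[0,0,0],"gripper":-1},{"linear":[0,0,0],"turn":[0,0,0],"gripper":-1}]}}

```text
clock: 10.3
eef_pos: [0.5319, -0.3306, -0.0256]
tcp_rot: [-0.0, 0.628, 0.778, -0.0]
contact_force: [0.8, -0.3, -0.1]
finger_gap: -0.0
finger_force: 0.0
```

Call:
{"api": "send_rows", "payload": {"deltas": [{"linear":[0,0,0.05],"turn":[0,0,0],"gripper":-1},{"linear":[0,0,0],"turn":[0,0,0],"gripper":-1},{"linear":[0,0,0],"turn":[0,0,0],"gripper":-1}]}}

```text
clock: 10.55
eef_pos: [0.5319, -0.3306, -0.0275]
tcp_rot: [-0.0, 0.628, 0.778, -0.0]
contact_force: [0.2, 0.3, -0.1]
finger_gap: 0.001
finger_force: 0.0
```

Run:
```python
from h import *
s=ctrl.sense(); im=vision.capture('wrist'); print(s['eef_pos'],s['finger_gap'],s['contact_force'])
cv2.imwrite('pics/w5.png',im[180:340,180:400,::-1])
```

```text
[ 0.5319 -0.3306 -0.0275] 0.0006947145431792841 [ 0.2116  0.348  -0.0707]
```

View pics/w5.png

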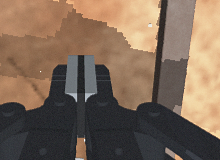

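The crop shows the shut tips still hovering at crop (68..108, 55), with the strip to the right at columns 155–190. I'll keep going down in small steps.

Call:
{"api": "send_rows", "payload": {"deltas": [{"linear":[0,0,0.05],"turn":[0,0,0],"gripper":-1},{"linear":[0,0,0],"turn":[0,0,0],"gripper":-1},{"linear":[0,0,0],"turn":[0,0,0],"gripper":-1}]}}

```text
clock: 10.85
eef_pos: [0.5319, -0.3305, -0.0296]
tcp_rot: [-0.0, 0.628, 0.778, -0.0]
contact_force: [0.0, 0.2, 0.6]
finger_gap: 0.001
finger_force: 0.0
```

Call:
{"api": "send_rows", "payload": {"deltas": [{"linear":[0,0,0.05],"turn":[0,0,0],"gripper":-1},{"linear":[0,0,0],"turn":[0,0,0],"gripper":-1},{"linear":[0,0,0],"turn":[0,0,0],"gripper":-1}]}}

```text
clock: 11.1
eef_pos: [0.5319, -0.3305, -0.0316]
tcp_rot: [-0.0, 0.628, 0.778, -0.0]
contact_force: [0.1, -0.1, 0.1]
finger_gap: -0.001
finger_force: 0.0
```

Call:
{"api": "send_rows", "payload": {"deltas": [{"linear":[0,0,0.04],"turn":[0,0,0],"gripper":-1},{"linear":[0,0,0],"turn":[0,0,0],"gripper":-1},{"linear":[0,0,0],"turn":[0,0,0],"gripper":-1}]}}

```text
clock: 11.35
eef_pos: [0.5319, -0.3306, -0.0331]
tcp_rot: [-0.0, 0.628, 0.778, -0.0]
contact_force: [0.7, 0.1, -0.6]
finger_gap: -0.001
finger_force: 0.0
```

Call:
{"api": "send_rows", "payload": {"deltas": [{"linear":[0,0,0.04],"turn":[0,0,0],"gripper":-1},{"linear":[0,0,0],"turn":[0,0,0],"gripper":-1},{"linear":[0,0,0],"turn":[0,0,0],"gripper":-1}]}}

```text
clock: 11.6
eef_pos: [0.5322, -0.3308, -0.0342]
tcp_rot: [0.0, 0.628, 0.778, 0.0]
contact_force: [-0.9, 0.3, 3.6]
finger_gap: 0.005
finger_force: 2.1
```

Call:
{"api": "send_rows", "payload": {"deltas": [{"linear":[0,0,0.04],"turn":[0,0,0],"gripper":-1},{"linear":[0,0,0],"turn":[0,0,0],"gripper":-1},{"linear":[0,0,0],"turn":[0,0,0],"gripper":-1}]}}

```text
clock: 11.85
eef_pos: [0.5323, -0.3308, -0.0343]
tcp_rot: [0.001, 0.628, 0.778, 0.0]
contact_force: [-5.5, 2.2, 17.2]
finger_gap: -0.002
finger_force: 8.4
```

Call:
{"api": "send_rows", "payload": {"deltas": [{"linear":[0,0,0.04],"turn":[0,0,0],"gripper":-1},{"linear":[0,0,0],"turn":[0,0,0],"gripper":-1},{"linear":[0,0,0],"turn":[0,0,0],"gripper":-1}]}}

```text
clock: 12.1
eef_pos: [0.5323, -0.3309, -0.0343]
tcp_rot: [0.001, 0.628, 0.778, 0.0]
contact_force: [-9.0, 6.4, 29.8]
finger_gap: 0.003
finger_force: 14.5
```

Contact came at reported z = −0.0342, so the real finger tips are 34 mm shorter than the stated TCP. From now on the tip height is the reported z + 0.034. I'll grasp again with that correction.

Call:
{"api": "send_rows", "payload": {"deltas": [{"linear":[0,0,-0.5],"turn":[0,0,0],"gripper":0.5},{"linear":[0,0,-0.5],"turn":[0,0,0],"gripper":0.5},{"linear":[0,0,-0.5],"turn":[0,0,0],"gripper":0.5},{"linear":[0,0.4,0],"turn":[0,0,0],"gripper":0.5},{"linear":[0,0.4,0],"turn":[0,0,0],"gripper":0.5},{"linear":[0,0.4,0],"turn":[0,0,0],"gripper":0.5},{"linear":[0,0,0],"turn":[0,0,0],"gripper":0.5},{"linear":[0,0,0.5],"turn":[0,0,0],"gripper":0.5},{"linear":[0,0,0.4],"turn":[0,0,0],"gripper":0.5},{"linear":[0,0,0.3],"turn":[0,0,0],"gripper":0.5},{"linear":[0,0,0.1],"turn":[0,0,0],"gripper":0.5},{"linear":[0,0,0],"turn":[0,0,0],"gripper":0.5}]}}

```text
clock: 13.1
eef_pos: [0.5773, -0.3199, -0.0314]
tcp_rot: [-0.002, 0.628, 0.778, -0.0]
contact_force: [-0.2, -0.1, 0.3]
finger_gap: 0.751
finger_force: 0.0
```

Call:
{"api": "send_rows", "payload": {"deltas": [{"linear":[0,0,0],"turn":[0,0,0],"gripper":-1},{"linear":[0,0,0],"turn":[0,0,0],"gripper":-1},{"linear":[0,0,0],"turn":[0,0,0],"gripper":-1},{"linear":[0,0,0],"turn":[0,0,0],"gripper":-1},{"linear":[0,0,0],"turn":[0,0,0],"gripper":-1},{"linear":[0,0,0],"turn":[0,0,0],"gripper":-1},{"linear":[0,0,0],"turn":[0,0,0],"gripper":-1},{"linear":[0,0,0],"turn":[0,0,0],"gripper":-1}], "squeeze": 40}}

```text
clock: 13.77
eef_pos: [0.5797, -0.3209, -0.0287]
tcp_rot: [0.001, 0.628, 0.778, 0.0]
contact_force: [-0.9, 0.6, 6.4]
finger_gap: 0.145
finger_force: 39.7
```

Gripped at a gap of 12 mm and 40 N. I'll lift, align the yaw to the nest, and carry it over.

Call:
{"api": "send_rows", "payload": {"deltas": [{"linear":[0,0,-0.3],"turn":[0,0,0],"gripper":-1},{"linear":[0,0,-0.6],"turn":[0,0,0],"gripper":-1},{"linear":[0,0,-0.7],"turn":[0,0,0],"gripper":-1},{"linear":[0,0,-0.7],"turn":[0,0,0],"gripper":-1},{"linear":[0,0,-0.7],"turn":[0,0,0],"gripper":-1},{"linear":[0,0,-0.3],"turn":[0,0,0.68],"gripper":-1},{"linear":[0,0,0],"turn":[0,0,0.68],"gripper":-1},{"linear":[0,0,0],"turn":[0,0,0.68],"gripper":-1},{"linear":[0,0,0],"turn":[0,0,0],"gripper":-1}]}}

```text
clock: 14.52
eef_pos: [0.579, -0.3205, 0.1032]
tcp_rot: [0.0, 0.682, 0.731, 0.0]
contact_force: [0.2, 0.2, -0.6]
finger_gap: 0.146
finger_force: 39.1
```

Call:
{"api": "send_rows", "payload": {"deltas": [{"linear":[0.4,0,0],"turn":[0,0,0],"gripper":-1},{"linear":[0.7,-0.05,0],"turn":[0,0,0],"gripper":-1},{"linear":[0.7,-0.05,0],"turn":[0,0,0],"gripper":-1},{"linear":[0.7,-0.05,0],"turn":[0,0,0],"gripper":-1},{"linear":[0.7,-0.05,0],"turn":[0,0,0],"gripper":-1},{"linear":[0.7,-0.05,0],"turn":[0,0,0],"gripper":-1},{"linear":[0.7,-0.05,0],"turn":[0,0,0],"gripper":-1},{"linear":[0.7,-0.05,0],"turn":[0,0,0],"gripper":-1},{"linear":[0.7,-0.05,0],"turn":[0,0,0],"gripper":-1},{"linear":[0.7,-0.05,0],"turn":[0,0,0],"gripper":-1},{"linear":[0.7,-0.05,0],"turn":[0,0,0],"gripper":-1},{"linear":[0.7,-0.05,0],"turn":[0,0,0],"gripper":-1},{"linear":[0.7,-0.05,0],"turn":[0,0,0],"gripper":-1},{"linear":[0.7,-0.05,0],"turn":[0,0,0],"gripper":-1},{"linear":[0.7,-0.05,0],"turn":[0,0,0],"gripper":-1},{"linear":[0.7,-0.05,0],"turn":[0,0,0],"gripper":-1},{"linear":[0.7,-0.05,0],"turn":[0,0,0],"gripper":-1},{"linear":[0.5,-0.05,0],"turn":[0,0,0],"gripper":-1},{"linear":[0,0,0],"turn":[0,0,0],"gripper":-1},{"linear":[0,0,0],"turn":[0,0,0],"gripper":-1}]}}

```text
clock: 16.18
eef_pos: [0.5097, 0.161, 0.1021]
tcp_rot: [-0.0, 0.68, 0.733, -0.0]
contact_force: [0.1, -0.2, 0.3]
finger_gap: 0.144
finger_force: 39.1
```

Run:
```python
from h import *
s=ctrl.sense(); im=vision.capture('wrist'); np.save('pics/w6.npy',im); print(s['eef_pos'],s['joint_pos'],s['finger_gap'])
Rt=tool(s)[:3,:3]; print('tool y ang',np.arctan2(Rt[1,1],Rt[0,1]),'delta to nest',Rt.T@(np.array([.5138,.1625,.044])-s['eef_pos']))
cv2.imwrite('pics/w6.png',cv2.resize(im,None,fx=1.5,fy=1.5)[:,:,::-1])
```

```text
[0.5097 0.161  0.1021] [ 0.3061  0.2507 -0.355   0.9659 -0.0001  1.8025] 0.14350577785644614
tool y ang 0.07439303432959062 delta to nest [0.0012 0.0042 0.0581]
```

View pics/w6.png

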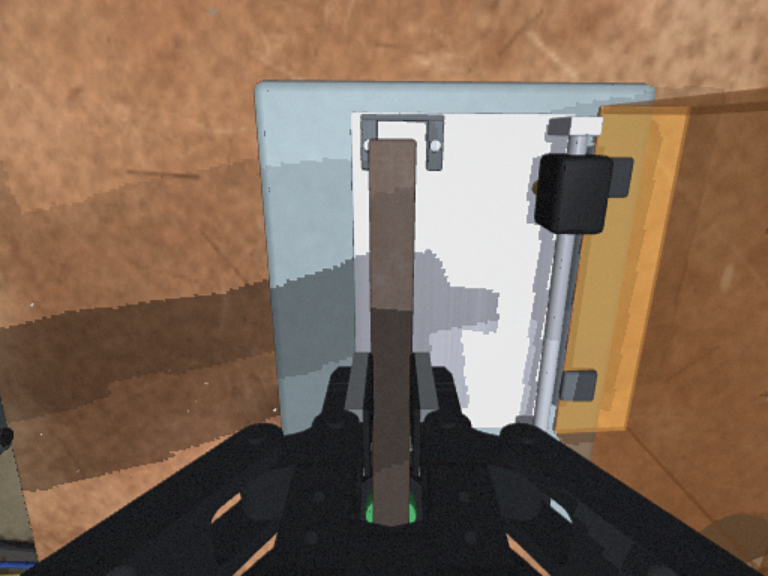

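The strip hangs over the nest. Its far end is at (393,140), and the far locator spans columns 361–443, centred at 402, so it needs about +4.4 mm in tool y. The lengthwise position is already right.

Call:
{"api": "send_rows", "payload": {"deltas": [{"linear":[0,0.11,0.5],"turn":[0,0,0.1],"gripper":-1},{"linear":[0,0,0.5],"turn":[0,0,0],"gripper":-1},{"linear":[0,0,0.4],"turn":[0,0,0],"gripper":-1},{"linear":[0,0,0.3],"turn":[0,0,0],"gripper":-1},{"linear":[0,0,0.2],"turn":[0,0,0],"gripper":-1},{"linear":[0,0,0.15],"turn":[0,0,0],"gripper":-1},{"linear":[0,0,0.07],"turn":[0,0,0],"gripper":-1},{"linear":[0,0,0],"turn":[0,0,0],"gripper":-1},{"linear":[0,0,0],"turn":[0,0,0],"gripper":-1},{"linear":[0,0,0],"turn":[0,0,0],"gripper":-1}]}}

```text
clock: 17.07
eef_pos: [0.5159, 0.1603, 0.0181]
tcp_rot: [0.0, 0.684, 0.729, 0.001]
contact_force: [0.1, -0.1, -0.3]
finger_gap: 0.147
finger_force: 39.1
```

Call:
{"api": "send_rows", "payload": {"deltas": [{"linear":[0,-0.04,0.05],"turn":[0,0,0],"gripper":-1},{"linear":[0,0,0],"turn":[0,0,0],"gripper":-1},{"linear":[0,0,0],"turn":[0,0,0],"gripper":-1}]}}

```text
clock: 17.32
eef_pos: [0.5135, 0.1602, 0.0156]
tcp_rot: [0.0, 0.684, 0.729, 0.0]
contact_force: [0.3, -0.3, -0.8]
finger_gap: 0.14
finger_force: 39.1
```

Call:
{"api": "send_rows", "payload": {"deltas": [{"linear":[0,0,0.02],"turn":[0,0,0],"gripper":-1},{"linear":[0,0,0],"turn":[0,0,0],"gripper":-1},{"linear":[0,0,0],"turn":[0,0,0],"gripper":-0.3},{"linear":[0,0,0],"turn":[0,0,0],"gripper":-0.3},{"linear":[0,0,0],"turn":[0,0,0],"gripper":-0.3},{"linear":[0,0,0],"turn":[0,0,0],"gripper":-0.3},{"linear":[0,0,0],"turn":[0,0,0],"gripper":-0.3},{"linear":[0,0,-0.3],"turn":[0,0,0],"gripper":-0.3},{"linear":[0,0,-0.7],"turn":[0,0,0],"gripper":-0.3},{"linear":[0,0,-0.7],"turn":[0,0,0],"gripper":-0.3},{"linear":[0,0,-0.7],"turn":[0,0,0],"gripper":-0.3},{"linear":[0,0,-0.7],"turn":[0,0,0],"gripper":-0.3},{"linear":[-0.2,-0.7,-0.7],"turn":[0,0,0],"gripper":-0.3},{"linear":[-0.2,-0.7,-0.7],"turn":[0,0,0],"gripper":-0.3},{"linear":[0,0,0],"turn":[0,0,0],"gripper":-0.3},{"linear":[0,0,0],"turn":[0,0,0],"gripper":-0.3}]}}

```text
clock: 18.65
eef_pos: [0.4593, 0.1407, 0.1966]
tcp_rot: [0.001, 0.684, 0.729, 0.002]
contact_force: [0.5, -0.6, 0.1]
finger_gap: 0.351
finger_force: 0.0
```

Run:
```python
from h import *
import pickle
s=ctrl.sense(); im=vision.capture('wrist'); np.save('pics/w7.npy',im); pickle.dump(s,open('pics/w7.pkl','wb')); print(s['eef_pos'],s['finger_gap'],s['joint_pos'])
H=cv2.cvtColor(im,cv2.COLOR_RGB2HSV)
m,T=cam('wrist',s); 
def proj(p):
    c=(np.array(p)-T[:3,3])@T[:3,:3]; return m['cx']-m['fx']*c[0]/c[2], m['cy']+m['fy']*c[1]/c[2]
n=np.array([.5138,.1625]); y=np.array([-.068,.998]); x=np.array([.998,.068])
q=[proj([*(n+a*x+b*y),.055]) for a,b in ((-.02,-.09),(.02,-.09),(.02,.09),(-.02,.09))]; print(np.round(q))
roi=np.zeros(im.shape[:2],np.uint8); cv2.fillConvexPoly(roi,np.int32(q),1)
mask=((H[...,1]>35)&(H[...,0]<25)&(im.sum(2)<380)&(roi>0)).astype(np.uint8)
c,a,r,b=blob(mask,(0,0,512,384)); P=plane('wrist',cv2.boxPoints(r),.055,s)[:,:2]; print(a,r); d=P-n; print(np.c_[d@x,d@y], (d@x).mean(),(d@y).mean())
# guard handle in top & scene
for k in ('top','scene'):
    i=vision.capture(k); np.save(f'pics/{k}1.npy',i)
i=np.load('pics/top1.npy'); c,a,r,b=blob((i.sum(2)<110).astype(np.uint8),(108,115,165,135)); print('top handle',c,a,r)
i=np.load('pics/scene1.npy'); c2,a,r2,b=blob((i.sum(2)<110).astype(np.uint8),(55,155,122,202)); print('scene handle',c2,a,r2, two('top',c,'scene',c2))
z=np.hstack([cv2.resize(im,(400,300)),cv2.resize(np.load('pics/scene1.npy')[100:370,:360],(400,300))]);cv2.imwrite('pics/v8.png',z[:,:,::-1])
```

```text
[0.4593 0.1407 0.1966] 0.3510217436054208 [ 0.2972  0.0852 -0.3302  1.1513 -0.      1.8044]
[[292. 227.]
 [326. 227.]
 [338.  58.]
 [297.  59.]]
1820 ((312.3439636230469, 145.46546936035156), (14.08576774597168, 143.85353088378906), 3.012787342071533)
[[-0.0089 -0.077 ]
 [-0.0073  0.0767]
 [ 0.0066  0.0759]
 [ 0.0072 -0.078 ]] -0.0005914887073631588 -0.0005921301430820598
top handle [134.9452 124.4064] 219 ((135.39437866210938, 124.39102172851562), (5.498928070068359, 49.06370544433594), 84.5596694946289)
scene handle [ 85.3614 179.0248] 404 ((85.71385192871094, 178.83860778808594), (6.897408962249756, 65.19164276123047), 57.7243537902832) (array([0.6524, 0.1743, 0.22  ]), np.float64(0.0009935205066831992))
```

The strip centre is within 1 mm of the nest centre. The handle triangulates to (0.652, 0.174, 0.220). That fits the stated geometry, with the hinge at about (0.610, 0.171, 0.040). I'll move above the handle.

Call:
{"api": "send_rows", "payload": {"deltas": [{"linear":[0,0,-0.46],"turn":[0,0,0],"gripper":0.2},{"linear":[0,0,-0.46],"turn":[0,0,0],"gripper":0.2},{"linear":[0,0,-0.46],"turn":[0,0,0],"gripper":0.2},{"linear":[0.07,0.6,0],"turn":[0,0,0],"gripper":0.2},{"linear":[0.07,0.6,0],"turn":[0,0,0],"gripper":0.2},{"linear":[0.07,0.6,0],"turn":[0,0,0],"gripper":0.2},{"linear":[0.07,0.6,0],"turn":[0,0,0],"gripper":0.2},{"linear":[0.07,0.6,0],"turn":[0,0,0],"gripper":0.2},{"linear":[0.07,0.6,0],"turn":[0,0,0],"gripper":0.2},{"linear":[0.07,0.6,0],"turn":[0,0,0],"gripper":0.2},{"linear":[0.07,0.6,0],"turn":[0,0,0],"gripper":0.2},{"linear":[0,0,0],"turn":[0,0,0],"gripper":0.2},{"linear":[0,0,0],"turn":[0,0,0],"gripper":0.2}]}}

```text
clock: 19.88
eef_pos: [0.6493, 0.1752, 0.2465]
tcp_rot: [-0.001, 0.684, 0.729, -0.002]
contact_force: [-0.2, 0.7, -0.7]
finger_gap: 0.597
finger_force: 0.0
```

Run:
```python
from h import *
s=ctrl.sense(); im=vision.capture('wrist'); np.save('pics/w8.npy',im); print(s['eef_pos'],s['finger_gap'],s['joint_pos'])
z=np.hstack([cv2.resize(im,(400,300)),cv2.resize(vision.capture('scene')[100:370,:360],(400,300))]);cv2.imwrite('pics/v9.png',z[:,:,::-1])
```

```text
[0.6493 0.1752 0.2465] 0.5974704880810492 [0.2635 0.4514 0.2624 1.3861 0.     1.7707]
```

View pics/v9.png

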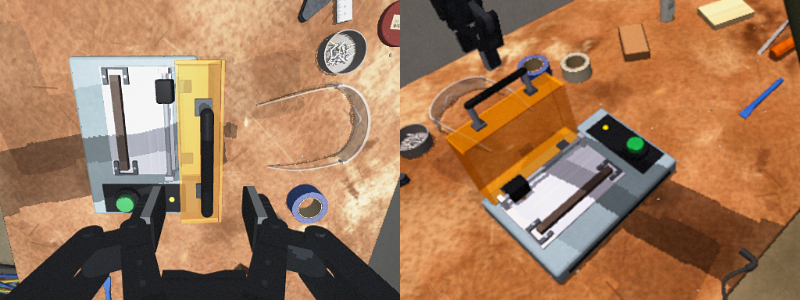

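The left half shows the strip seated between both locators, and the bar centred at (207,163) between the fingers, about 2.5 mm to the +y side in the tool frame. I'll lower onto the bar and grip it lightly.

Call:
{"api": "send_rows", "payload": {"deltas": [{"linear":[0,0.06,0.4],"turn":[0,0,0],"gripper":0.2},{"linear":[0,0,0.4],"turn":[0,0,0],"gripper":0.2},{"linear":[0,0,0.4],"turn":[0,0,0],"gripper":0.2},{"linear":[0,0,0.35],"turn":[0,0,0],"gripper":0.2},{"linear":[0,0,0.25],"turn":[0,0,0],"gripper":0.2},{"linear":[0,0,0],"turn":[0,0,0],"gripper":0.2},{"linear":[0,0,0],"turn":[0,0,0],"gripper":-1},{"linear":[0,0,0],"turn":[0,0,0],"gripper":-1},{"linear":[0,0,0],"turn":[0,0,0],"gripper":-1},{"linear":[0,0,0],"turn":[0,0,0],"gripper":-1},{"linear":[0,0,0],"turn":[0,0,0],"gripper":-1},{"linear":[0,0,0],"turn":[0,0,0],"gripper":-1},{"linear":[0,0,0],"turn":[0,0,0],"gripper":-1},{"linear":[0,0,0],"turn":[0,0,0],"gripper":-1}], "squeeze": 25}}

```text
clock: 21.15
eef_pos: [0.6522, 0.1755, 0.1791]
tcp_rot: [0.001, 0.684, 0.729, 0.001]
contact_force: [0.0, -0.1, 6.8]
finger_gap: 0.123
finger_force: 25.3
```

Run:
```python
from h import *
s=ctrl.sense(); print(s['eef_pos'],s['finger_gap'],s['finger_force'])
t=np.r_[np.linspace(1.65,0,21)]; p=.151+t
Rr=.1861; X=-Rr*np.cos(p); Z=Rr*np.sin(p)
# tool y along machine +x, tool z down; shares of 0.04 m
print(np.c_[t[1:],np.diff(X)/.04,-np.diff(Z)/.04])
```

```text
[0.6522 0.1755 0.1791] 0.12320936960544526 25.254083275794983
[[ 1.5675 -0.3769 -0.0721]
 [ 1.485  -0.3816 -0.0408]
 [ 1.4025 -0.3836 -0.0092]
 [ 1.32   -0.3831  0.0225]
 [ 1.2375 -0.3799  0.0539]
 [ 1.155  -0.3742  0.0851]
 [ 1.0725 -0.3659  0.1156]
 [ 0.99   -0.3551  0.1454]
 [ 0.9075 -0.3419  0.1741]
 [ 0.825  -0.3264  0.2017]
 [ 0.7425 -0.3087  0.2279]
 [ 0.66   -0.2889  0.2526]
 [ 0.5775 -0.2671  0.2755]
 [ 0.495  -0.2434  0.2966]
 [ 0.4125 -0.2182  0.3157]
 [ 0.33   -0.1914  0.3326]
 [ 0.2475 -0.1634  0.3472]
 [ 0.165  -0.1342  0.3595]
 [ 0.0825 -0.1041  0.3693]
 [ 0.     -0.0733  0.3767]]
```

Call:
{"api": "send_rows", "payload": {"deltas": [{"linear":[0,-0.19,-0.04],"turn":[0,0,0],"gripper":-1},{"linear":[0,-0.19,-0.03],"turn":[0,0,0],"gripper":-1},{"linear":[0,-0.38,-0.04],"turn":[0,0,0],"gripper":-1},{"linear":[0,-0.38,-0.01],"turn":[0,0,0],"gripper":-1},{"linear":[0,-0.38,0.02],"turn":[0,0,0],"gripper":-1},{"linear":[0,-0.38,0.05],"turn":[0,0,0],"gripper":-1},{"linear":[0,-0.37,0.09],"turn":[0,0,0],"gripper":-1},{"linear":[0,0,0],"turn":[0,0,0],"gripper":-1},{"linear":[0,0,0],"turn":[0,0,0],"gripper":-1}]}}

```text
clock: 21.9
eef_pos: [0.5595, 0.1693, 0.1768]
tcp_rot: [-0.0, 0.684, 0.729, -0.0]
contact_force: [-0.5, -1.4, 6.5]
finger_gap: 0.125
finger_force: 25.7
```

Call:
{"api": "send_rows", "payload": {"deltas": [{"linear":[0,-0.37,0.12],"turn":[0,0,0],"gripper":-1},{"linear":[0,-0.36,0.15],"turn":[0,0,0],"gripper":-1},{"linear":[0,-0.34,0.17],"turn":[0,0,0],"gripper":-1},{"linear":[0,-0.33,0.2],"turn":[0,0,0],"gripper":-1},{"linear":[0,-0.16,0.11],"turn":[0,0,0],"gripper":-1},{"linear":[0,-0.15,0.12],"turn":[0,0,0],"gripper":-1},{"linear":[0,-0.15,0.12],"turn":[0,0,0],"gripper":-1},{"linear":[0,-0.14,0.13],"turn":[0,0,0],"gripper":-1},{"linear":[0,-0.14,0.13],"turn":[0,0,0],"gripper":-1},{"linear":[0,-0.13,0.14],"turn":[0,0,0],"gripper":-1},{"linear":[0,-0.12,0.15],"turn":[0,0,0],"gripper":-1},{"linear":[0,-0.12,0.15],"turn":[0,0,0],"gripper":-1},{"linear":[0,-0.11,0.16],"turn":[0,0,0],"gripper":-1},{"linear":[0,-0.11,0.16],"turn":[0,0,0],"gripper":-1},{"linear":[0,0,0],"turn":[0,0,0],"gripper":-1},{"linear":[0,0,0],"turn":[0,0,0],"gripper":-1}]}}

```text
clock: 23.23
eef_pos: [0.4511, 0.1623, 0.0952]
tcp_rot: [-0.0, 0.684, 0.729, -0.001]
contact_force: [1.3, -3.9, -2.7]
finger_gap: 0.12
finger_force: 24.8
```

Call:
{"api": "send_rows", "payload": {"deltas": [{"linear":[0,-0.1,0.17],"turn":[0,0,0],"gripper":-1},{"linear":[0,-0.09,0.17],"turn":[0,0,0],"gripper":-1},{"linear":[0,-0.08,0.17],"turn":[0,0,0],"gripper":-1},{"linear":[0,-0.08,0.17],"turn":[0,0,0],"gripper":-1},{"linear":[0,-0.07,0.18],"turn":[0,0,0],"gripper":-1},{"linear":[0,-0.06,0.18],"turn":[0,0,0],"gripper":-1},{"linear":[0,-0.06,0.18],"turn":[0,0,0],"gripper":-1},{"linear":[0,-0.05,0.18],"turn":[0,0,0],"gripper":-1},{"linear":[0,-0.04,0.19],"turn":[0,0,0],"gripper":-1},{"linear":[0,-0.02,0.1],"turn":[0,0,0],"gripper":-1},{"linear":[0,0,0],"turn":[0,0,0],"gripper":-1},{"linear":[0,0,0],"turn":[0,0,0],"gripper":-1},{"linear":[0,0,0],"turn":[0,0,0],"gripper":-1}]}}

```text
clock: 24.32
eef_pos: [0.4262, 0.161, 0.0277]
tcp_rot: [0.0, 0.684, 0.729, 0.0]
contact_force: [3.1, -4.0, -1.4]
finger_gap: 0.123
finger_force: 24.5
```

Call:
{"api": "send_rows", "payload": {"deltas": [{"linear":[0,0,0.05],"turn":[0,0,0],"gripper":-1},{"linear":[0,0,0.03],"turn":[0,0,0],"gripper":-1},{"linear":[0,0,0],"turn":[0,0,0],"gripper":-1},{"linear":[0,0,0],"turn":[0,0,0],"gripper":-1}]}}

```text
clock: 24.65
eef_pos: [0.4262, 0.161, 0.0267]
tcp_rot: [0.0, 0.684, 0.729, 0.0]
contact_force: [-5.1, -6.8, 26.7]
finger_gap: 0.124
finger_force: 27.2
```

The guard is down on its stop, with 27 N reacting upward. I'll ease off, release, rise and go over the button with the fingers shut.

Call:
{"api": "send_rows", "payload": {"deltas": [{"linear":[0,0,-0.05],"turn":[0,0,0],"gripper":-1},{"linear":[0,0,0],"turn":[0,0,0],"gripper":-0.1},{"linear":[0,0,0],"turn":[0,0,0],"gripper":-0.1},{"linear":[0,0,0],"turn":[0,0,0],"gripper":-0.1},{"linear":[0,0,0],"turn":[0,0,0],"gripper":-0.1},{"linear":[0,0,0],"turn":[0,0,0],"gripper":-0.1},{"linear":[0,0,-0.3],"turn":[0,0,0],"gripper":-0.1},{"linear":[0,0,-0.6],"turn":[0,0,0],"gripper":-0.1},{"linear":[0,0,-0.7],"turn":[0,0,0],"gripper":-0.1},{"linear":[0,0,-0.7],"turn":[0,0,0],"gripper":-0.1},{"linear":[0,0,-0.7],"turn":[0,0,0],"gripper":-0.1},{"linear":[-0.6,0.35,0],"turn":[0,0,0],"gripper":-1},{"linear":[-0.6,0.35,0],"turn":[0,0,0],"gripper":-1},{"linear":[-0.6,0.35,0],"turn":[0,0,0],"gripper":-1},{"linear":[-0.6,0.35,0],"turn":[0,0,0],"gripper":-1},{"linear":[-0.6,0.35,0],"turn":[0,0,0],"gripper":-1},{"linear":[-0.57,0.35,0],"turn":[0,0,0],"gripper":-1},{"linear":[0,0,0],"turn":[0,0,0],"gripper":-1},{"linear":[0,0,0],"turn":[0,0,0],"gripper":-1}]}}

```text
clock: 26.23
eef_pos: [0.5189, 0.023, 0.1465]
tcp_rot: [-0.0, 0.685, 0.729, -0.0]
contact_force: [-0.4, 0.3, -0.6]
finger_gap: -0.004
finger_force: 0.0
```

Run:
```python
from h import *
s=ctrl.sense(); print(s['eef_pos'],s['finger_gap'],s['contact_force'], tool(s)[:3,:3].T@(np.array([.519,.0245,.063])-s['eef_pos']))
t=vision.capture('top'); c,a,r,b=blob((t.sum(2)<110).astype(np.uint8),(110,190,200,245)); print('dark',c,a,r,plane('top',[c],.074))
H=cv2.cvtColor(t,cv2.COLOR_RGB2HSV); o=((H[...,0]>8)&(H[...,0]<25)&(H[...,1]>190)&(H[...,2]>150)); v,u=np.nonzero(o[100:240,95:225]); print('orange',len(v),u.min()+95,u.max()+95,v.min()+100,v.max()+100)
```

```text
[0.5189 0.023  0.1465] -0.004096518961344194 [-0.371   0.3007 -0.6164] [0.0014 0.0002 0.0835]
dark [193.1569 211.8852] 427 ((192.0, 217.0), (54.0, 14.0), 90.0) [[0.4682 0.0721 0.074 ]]
orange 1 194 194 207 207
```

Call:
{"api": "send_rows", "payload": {"deltas": [{"linear":[0.03,0,0.6],"turn":[0,0,0],"gripper":-1},{"linear":[0,0,0.6],"turn":[0,0,0],"gripper":-1},{"linear":[0,0,0.6],"turn":[0,0,0],"gripper":-1},{"linear":[0,0,0.5],"turn":[0,0,0],"gripper":-1},{"linear":[0,0,0.3],"turn":[0,0,0],"gripper":-1},{"linear":[0,0,0.15],"turn":[0,0,0],"gripper":-1},{"linear":[0,0,0.1],"turn":[0,0,0],"gripper":-1},{"linear":[0,0,0.05],"turn":[0,0,0],"gripper":-1},{"linear":[0,0,0],"turn":[0,0,0],"gripper":-1},{"linear":[0,0,0],"turn":[0,0,0],"gripper":-1}]}}

```text
clock: 27.12
eef_pos: [0.5192, 0.0252, 0.0318]
tcp_rot: [0.0, 0.684, 0.729, 0.0]
contact_force: [0.4, 0.6, 0.4]
finger_gap: -0.0
finger_force: 0.0
```

Call:
{"api": "send_rows", "payload": {"deltas": [{"linear":[0,0,0.1],"turn":[0,0,0],"gripper":-1},{"linear":[0,0,0.05],"turn":[0,0,0],"gripper":-1},{"linear":[0,0,0],"turn":[0,0,0],"gripper":-1},{"linear":[0,0,0],"turn":[0,0,0],"gripper":-1}]}}

```text
clock: 27.45
eef_pos: [0.5198, 0.0251, 0.0257]
tcp_rot: [0.001, 0.684, 0.729, 0.001]
contact_force: [1.9, 0.5, 3.7]
finger_gap: -0.0
finger_force: 1.8
```

Call:
{"api": "send_rows", "payload": {"deltas": [{"linear":[0,0,0.05],"turn":[0,0,0],"gripper":-1},{"linear":[0,0,0],"turn":[0,0,0],"gripper":-1},{"linear":[0,0,0],"turn":[0,0,0],"gripper":-1}]}}

```text
clock: 27.7
eef_pos: [0.5198, 0.0251, 0.0237]
tcp_rot: [0.001, 0.684, 0.729, 0.001]
contact_force: [0.8, 1.6, 6.2]
finger_gap: -0.005
finger_force: 3.3
```

Call:
{"api": "send_rows", "payload": {"deltas": [{"linear":[0,0,0.05],"turn":[0,0,0],"gripper":-1},{"linear":[0,0,0],"turn":[0,0,0],"gripper":-1},{"linear":[0,0,0],"turn":[0,0,0],"gripper":-1}]}}

```text
clock: 27.95
eef_pos: [0.52, 0.0251, 0.0234]
tcp_rot: [0.001, 0.684, 0.729, 0.001]
contact_force: [-4.7, -0.3, 23.8]
finger_gap: -0.003
finger_force: 11.7
```

The button is bottomed out at 24 N. I'll release it and withdraw well clear, then check the guard and strip.

Call:
{"api": "send_rows", "payload": {"deltas": [{"linear":[0,0,-0.2],"turn":[0,0,0],"gripper":-1},{"linear":[0,0,-0.5],"turn":[0,0,0],"gripper":-1},{"linear":[0,0,-0.7],"turn":[0,0,0],"gripper":-1},{"linear":[0,0,-0.7],"turn":[0,0,0],"gripper":-1},{"linear":[0,0,-0.7],"turn":[0,0,0],"gripper":-1},{"linear":[0,0,-0.7],"turn":[0,0,0],"gripper":-1},{"linear":[-0.7,0,-0.5],"turn":[0,0,0],"gripper":-1},{"linear":[-0.7,0,0],"turn":[0,0,0],"gripper":-1},{"linear":[-0.7,0,0],"turn":[0,0,0],"gripper":-1},{"linear":[-0.7,0,0],"turn":[0,0,0],"gripper":-1},{"linear":[-0.7,0,0],"turn":[0,0,0],"gripper":-1},{"linear":[-0.7,0,0],"turn":[0,0,0],"gripper":-1},{"linear":[0,0,0],"turn":[0,0,0],"gripper":-1},{"linear":[0,0,0],"turn":[0,0,0],"gripper":-1},{"linear":[0,0,0],"turn":[0,0,0],"gripper":-1}]}}

```text
clock: 29.2
eef_pos: [0.5285, -0.1423, 0.1803]
tcp_rot: [-0.001, 0.684, 0.729, -0.0]
contact_force: [-1.1, 0.3, -0.4]
finger_gap: 0.005
finger_force: 0.0
```

Run:
```python
from h import *
s=ctrl.sense(); print(s['eef_pos'],s['contact_force'])
t=vision.capture('top'); c,a,r,_=blob((t.sum(2)<110).astype(np.uint8),(120,205,200,250)); print(c,a,r)
S=vision.capture('scene')
m=cv2.dilate((S.sum(2)<110).astype(np.uint8),np.ones((1,1)))
n,l,st,cc=cv2.connectedComponentsWithStats(m)
for i in range(1,n):
    if st[i,4]>60 and cc[i][0]<330 and cc[i][1]>200: print('scene',st[i],cc[i],two('top',c,'scene',cc[i]))
H=cv2.cvtColor(t,cv2.COLOR_RGB2HSV)
g=((H[...,0]>45)&(H[...,0]<85)&(H[...,1]>150)&(H[...,2]>70)).astype(np.uint8); print('btn',blob(g,(195,170,230,210))[:2])
```

```text
[ 0.5285 -0.1423  0.1803] [-1.1305  0.3119 -0.3502]
[159.4087 228.8894] 208 ((159.85658264160156, 228.4221649169922), (7.514466285705566, 42.189659118652344), 84.80557250976562)
scene [ 170  204   67   52 1189] [203.3591 228.8091] (array([0.4233, 0.1139, 0.236 ]), np.float64(0.0005863917852422494))
scene [152 253  92  93 650] [193.6077 300.7077] (array([0.4255, 0.1553, 0.0695]), np.float64(0.00651818086039582))
btn (array([212.4622, 191.6303]), np.int32(119))
```

```bash
python3 -c "
from cell import job; print(job.hand_in())"
```

```text
the job is handed in; nothing more can be done
None
```

I laid the strip in the nest and let go of it, lowered the guard by its handle until it was fully shut, pressed and released the start button, and handed the job in at about 29 s; the hand-in call gave no verdict.

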